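# Anchor the belt sander and hold the push block flush on its tilted belt

### The arm

A 6-joint arm with a two-finger parallel gripper is mounted at the origin on the work surface. World frame = base frame: x ahead of the robot, y to its left, z up, the work surface at z = 0. Lengths are in m, angles in rad, forces in N, time in s.
With the tool pointing down it reaches from about 0.35 to 0.85 m from the base axis. Payload 8.1 kg.
Tool frame: the origin (TCP) lies between the finger pads; the fingertips stand nose_length ahead of it and the grasp point (between the pads) lies 2 mm behind it (nose_length is the distance from the TCP to the fingertips, in m); z points along the fingers, x is the direction in which the jaws open and shut, and the axes are right-handed (so a half turn about z gives the same grasp; the last joint's range is limited). The gripper opens to 93 mm and grips with 3 to 60 N. Pads are 15 mm wide; open, the fingers measure 128 mm over their backs; the gripper's body (75 mm by 188 mm) begins 65 mm behind the grasp point.
Start: joints at [1.038, 0.13, 1.488, -0, 1.523, -0.085], TCP at [0.26, 0.541, 0.236] pointing down, gripper open.
Joint ranges: [-2.96, 2.96], [-0.89, 2.26], [0.02, 2.5], [-1.34, 4.48], [0, 2.73], [-2.66, 2.66]. Speed limits (rad/s): [2.39, 2.39, 2.79, 3.14, 3.14, 3.14].

### API

Orientations are given as a rotation vector (axis times angle).
In Python, from plant import * gives the robot as it stands.
- The arm moves only by the tool carry_out, never from a script. Its argument "steps" is a list of rows, each an object with "xyz": the shift along the world's x, y, z in cm, a list of three; "rot": the turn, a rotation vector about the world's x, y, z in degrees, a list of three. In form: [{"xyz": [tx, ty, tz], "rot": [rx, ry, rz]}, ...]. A call has 1 to 10 rows; each row is the pose to reach, as a shift and turn from the pose commanded when the call began; what a row does not reach only later rows make up. A row lasts 1/10 s, in which the tool goes at most 50 mm and 8.59 degrees, less where a joint would pass 70% of its speed; a pose out of reach is approached as far as the arm can. A call with a gripper value outside its range is refused whole. "grip" is the opening, from 0 (shut) to 1 (fully open), set as the call begins (left out, the last holds). The fingers move at their own pace and stop on an object; "force" is the grip in N (left out, the last holds). Time passes only in rows, so rows that repeat a pose let the fingers close. It gives the time, the measured TCP pose, the force and the opening at its end, in the units of the state.
- read_state(): the state, without advancing time (a new reading comes with each control period).
- read_camera(name): name is "scene" or "top" or "wrist"; returns the picture (420x560x3 uint8, red, green, blue); there is no depth.
- calibration(name): a dict with "fov_y" (degrees; the focal length in pixels is half the picture's height over the tangent of half this angle, whatever the lens; pixels are square), "cx", "cy" (the principal point, pixels), "xyz" and "attitude" of the camera in the world. Camera axes: x right, y down, z forward; pixel columns grow to the right and rows downward; lengths in m; the calibration is good to about 2 mm. A picture is of the moment at which its call begins: read the wrist's pose just before it. calibration takes no time and is no camera call; for the wrist camera it gives the pose at the moment of the call.
- close_job(): hands the job in, once; it reports no verdict.
The state is a dict: "t": time; "q": joint angles; "dq": joint speeds; "joint_torque": joint torques, N m; "tool_pos": TCP position; "orientation": TCP orientation; "force": force on the tool from outside, world axes, zero at the start; "wrist_torque": the same for the moment, N m; "opening": finger opening in m.
Only numpy, scipy, OpenCV 4.12 (cv2) and the standard library are available. Lean on these libraries where they do the work, as an engineer would, in place of code of your own. Each camera call takes 0.05 s, during which the arm holds its last target.

### The job

The small belt sander is switched off. First press its brass-headed anchor pin straight down until the head seats on the fork, so that the machine cannot creep; then pick up the wooden push block by its handle and lay its sole flush on the middle of the tilted belt, long side along the belt, matching the slope by feel. Finish while still gripping the handle and pressing the block onto the belt with light hand pressure (about 10 N): do not let go, and leave the glue bottle, tin and offcut where they stand.

Things in the scene. Friction and masses are not known exactly. Their poses are not given: they have to be found in the camera images.
- sander: Grey and green bench belt sander, fixed, base 290 x 150 x 20 mm; origin at the centre of the base's underside on the bench, x along the machine (its low belt end at -x), y to its left, z up. A hinged belt bed slopes over it, and a steel fork with the anchor pin stands at its left (+y) side, pin axis at x -55, y +115 mm, fork top 48 mm above the bench. The fork and the sander are fixed and do not move when pushed.
- belt_mid (a point): Middle of the flat upper face of the red-brown sanding belt (flat part 220 mm long, 100 mm wide). Its x points up the slope along the belt, y across the belt to the left, z out of the belt at right angles to it. The belt's lower end is nearer the robot and the slope is somewhere from 11 to 26 degrees from level, different each time and clamped: it does not give when pressed. The middle lies 96 to 124 mm above the bench.
- pin_top (a point): Centre of the top of the anchor pin's round brass head (26 mm diameter, 8 mm thick, on a 10 mm upright steel shank). It starts standing 22 to 32 mm too high, already guided in the upper hole; fully home its top is 56 mm above the bench. It stays where it is pushed.
- pin (a joint): How far the anchor pin has been pushed down (m): 0 to 0.010 at the start, 0.032 fully home against a hard stop. It slides with about 6 N of friction.
- block_center (a point): Centre, half-way up, of the loose wooden push block lying sole down on the bench (about 0.2 kg, 68 mm high in all). Pale base 110 x 64 x 18 mm, long in its x; on it a dark upright handle, 66 mm long in x, 24 mm thick in y, from 18 to 68 mm above the sole, centred. z points up out of the handle. The sole is 34 mm below this point. It looks the same turned half round.
- block: The same push block; origin at the centre of its sole, same axes.
- glue: Bystander: yellow glue bottle, 52 mm diameter, 150 mm high, orange cap; origin at the centre of its underside.
- tin: Bystander: blue round tin, 80 mm diameter, 110 mm high; origin at the centre of its underside.
- offcut: Bystander: plywood offcut, 70 x 45 x 30 mm; origin at the centre of its underside.
There are look-alikes about, which are no part of the job. Leave any green or turquoise look-alike of the block alone.

How it is judged:
On the way, in this order (a step that is already met when the one before it is completed fails the run):
1. the anchor pin is pushed fully home (value of joint pin above 0.03 m), for 0.2 s.
2. the block, held in the fingers, touches the belt near its middle (contact force between block and sander above 1 N and contact force between block and the fingers above 1 N and x of block_center in the frame of belt_mid between -0.03 and 0.03 m and y of block_center in the frame of belt_mid between -0.018 and 0.018 m), for 0.2 s.
At the end, for the whole second after the job is handed in: Pin within 2 mm of home; fingers gripping the block (over 3 N) and pressing it on the belt with 4 to 35 N; sole flush (0.04 rad, 3 mm), long side within 0.17 rad of the belt's length, centre within 30 mm along and 18 mm across of the belt's middle, at rest (value of joint pin above 0.03 m and contact force between block and sander between 4 and 35 N and contact force between block and the fingers above 3 N and angle between the z axis of block and the z axis of belt_mid, either way round below 0.04 rad and angle between the x axis of block and the x axis of belt_mid, either way round below 0.17 rad and z of block_center in the frame of belt_mid between 0.03 and 0.037 m and linear speed of block below 0.01 m/s and x of block_center in the frame of belt_mid between -0.03 and 0.03 m and y of block_center in the frame of belt_mid between -0.018 and 0.018 m); the arm keeps its last pose, push and grip.
It fails at once if a bystander (glue bottle, tin or offcut) is moved more than 20 mm (distance of any of glue, tin, offcut from where it was at the start of the episode above 0.02 m).
It also fails if it takes over 54 s, if anything falls off the work surface, if the arm or the gripper's body presses on something with over 40 N, if the wrist force passes 120 N, or if a joint passes its speed limit or range.

## Working session

There is one attempt and no reset: what is moved stays moved. The work goes in short steps, Python scripts to look and compute and a tool call to move; the robot and the scene stay as the last step left them, time stands still between calls to the robot, and variables do not carry over. Pictures are saved under pics/ and viewed, and the job is handed in when it is done.

Besides the shell and the picture viewer there is one more tool, called after "Emit:" as a command line: name --argument value ..., lists and objects as JSON in quotes. carry_out: Moves the arm, as the interface text tells. Its arguments: {"type":"object","properties":{"steps":{"type":"array","items":{"type":"object","properties":{"xyz":{"type":"array","items":{"type":"number"}},"rot":{"type":"array","items":{"type":"number"}}}}},"grip":{"type":"number"},"force":{"type":"number"}},"required":["steps"]}

```bash
ls; mkdir -p pics
python3 - <<'E'
from plant import *
import cv2
print(read_state())
for n in ["scene","top","wrist"]:
    print(n,calibration(n))
    cv2.imwrite(f"pics/{n}0.png",read_camera(n)[:,:,::-1])
E
```

```text
pics
{'t': 0.0, 'q': array([ 1.03757896e+00,  1.31174507e-01,  1.48924980e+00, -1.63200120e-05,
        1.52302710e+00, -8.54272012e-02]), 'dq': array([ 0.00079998, -0.00010017, -0.00088779, -0.00085643,  0.00152308,
       -0.00047855]), 'joint_torque': array([-1.49090461e-03, -5.59872794e+01, -4.91737068e+01,  7.65833328e-02,
        3.62774951e-02, -1.57952327e-04]), 'tool_pos': array([0.25950948, 0.54037749, 0.23459566]), 'orientation': array([ 2.65848424e+00,  1.67230876e+00, -2.58260213e-03]), 'force': array([ 0.60088657, -0.84722439,  0.17719756]), 'wrist_torque': array([ 0.02493279, -0.0115258 , -0.01792929]), 'opening': 0.09251684978350573}
scene {'fov_y': 55.395883536814296, 'cx': 279.249168295632, 'cy': 212.0257677425852, 'xyz': array([1.14825903, 0.61919427, 0.65030965]), 'attitude': array([-1.05456232, -2.24949172,  1.13062493])}
top {'fov_y': 45.55412899579236, 'cx': 280.441416076898, 'cy': 222.0443758117305, 'xyz': array([0.3505849 , 0.135129  , 1.19236208]), 'attitude': array([-2.12531134,  2.10174527, -0.18459011])}
wrist {'fov_y': 62.19580876702645, 'cx': 274.25897607871474, 'cy': 212.50998228208883, 'xyz': array([0.19970565, 0.56985551, 0.38276797]), 'attitude': array([2.4799344 , 1.56125671, 0.18656996])}
```

View pics/scene0.png

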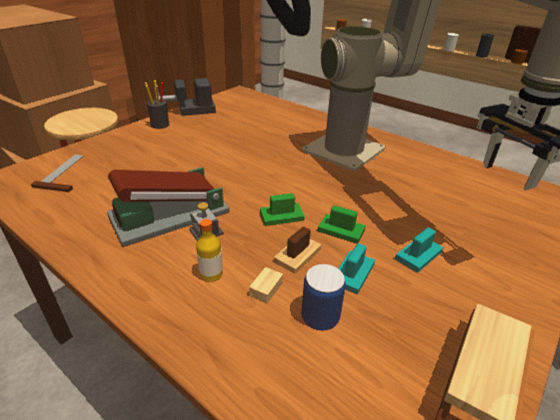

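View pics/top0.png

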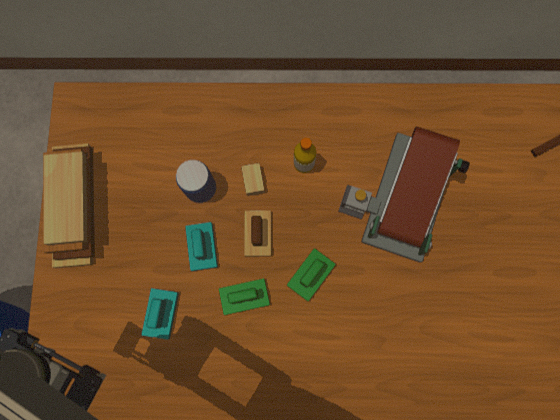

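View pics/wrist0.png

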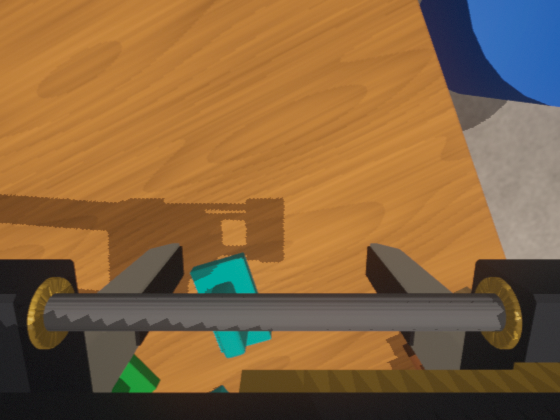

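The scene view shows the sander at left (170,200), the pin near (204,212), the pale block with dark handle at (298,247), the glue at (209,255), the offcut (265,284) and the tin (322,297). In the top view the block is at (257,233), the pin head at (361,196) and the belt spans about (380–458,130–245).

```bash
cat > h.py <<'E'
from plant import *
import numpy as np, cv2
from scipy.spatial.transform import Rotation as R
def ray(cal,u,v,H=420):
    f=H/2/np.tan(np.radians(cal['fov_y'])/2)
    d=np.array([(u-cal['cx'])/f,(v-cal['cy'])/f,1.])
    d=R.from_rotvec(cal['attitude']).as_matrix()@d
    return np.array(cal['xyz']),d/np.linalg.norm(d)
def plane(cal,u,v,z):
    o,d=ray(cal,u,v); return o+d*(z-o[2])/d[2]
def proj(cal,p,H=420):
    f=H/2/np.tan(np.radians(cal['fov_y'])/2)
    c=R.from_rotvec(cal['attitude']).as_matrix().T@(np.array(p)-cal['xyz'])
    return np.array([f*c[0]/c[2]+cal['cx'],f*c[1]/c[2]+cal['cy']])
def tri(c1,p1,c2,p2):
    o1,d1=ray(c1,*p1);o2,d2=ray(c2,*p2)
    A=np.stack([d1,-d2],1);s=np.linalg.lstsq(A,o2-o1,rcond=None)[0]
    a=o1+s[0]*d1;b=o2+s[1]*d2
    return (a+b)/2,np.linalg.norm(a-b)
E
python3 - <<'E'
from h import *
import plant
print([n for n in dir(plant) if not n.startswith('_')])
try: print(nose_length)
except Exception as e: print(e)
t=cv2.imread('pics/top0.png');s=cv2.imread('pics/scene0.png')
cv2.imwrite('pics/t1.png',cv2.resize(t[110:270,230:480],None,fx=3.2,fy=3.2,interpolation=cv2.INTER_CUBIC))
cv2.imwrite('pics/s1.png',cv2.resize(s[150:310,90:340],None,fx=3.2,fy=3.2,interpolation=cv2.INTER_CUBIC))
E
```

```text
['IKError', 'calibration', 'close_job', 'nose_length', 'read_camera', 'read_state']
0.017
```

View pics/t1.png

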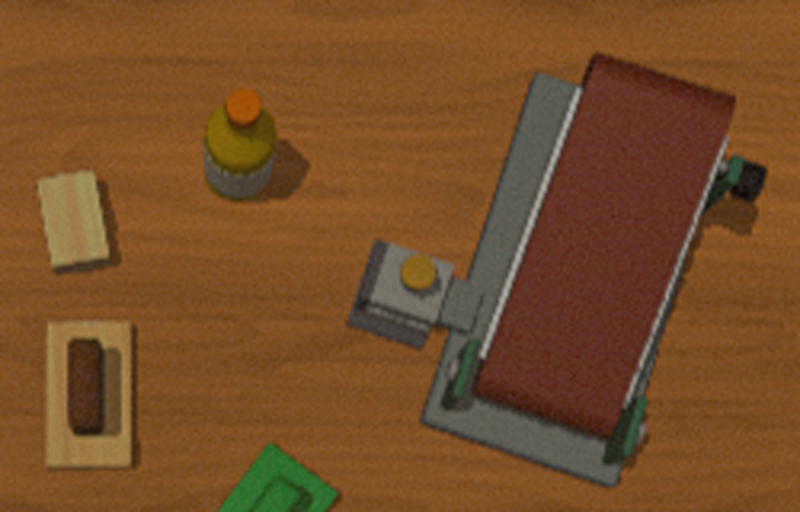

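View pics/s1.png

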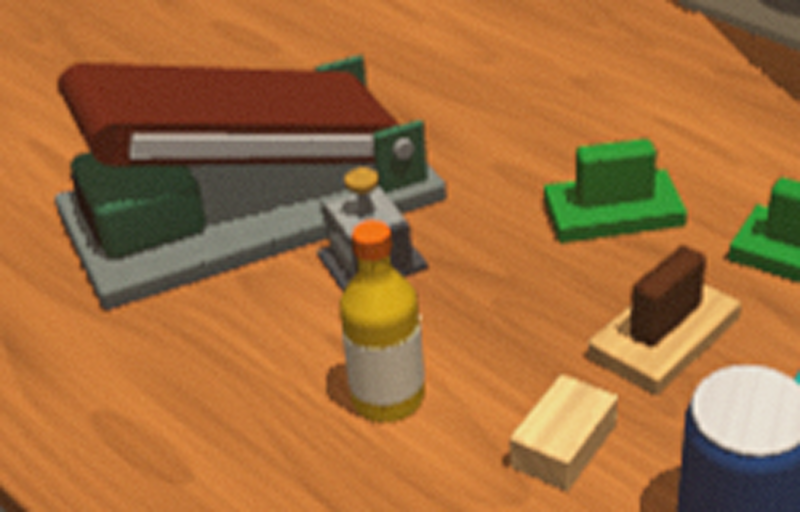

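The crops show the pin head at top-crop (418,272) and scene-crop (361,179), the sander base's low corners at top-crop (422,420) and (615,485), its upper left corner at (540,73), and the block's base at crop (46..132, 322..467).

```bash
cat > m1.py <<'E'
from h import *
t=cv2.imread('pics/top0.png');s=cv2.imread('pics/scene0.png')
ct,cs=calibration('top'),calibration('scene')
ht,hs=cv2.cvtColor(t,cv2.COLOR_BGR2HSV),cv2.cvtColor(s,cv2.COLOR_BGR2HSV)
def T(x,y): return (x/3.2+230-.35,y/3.2+110-.35)
def S(x,y): return (x/3.2+90-.35,y/3.2+150-.35)
def show(n,p,k=3): print(n,np.round(p,4))
# pin
print('pin hsv',ht[195,360],hs[206,202], 'block',ht[255-25,248],'table',ht[250,330],'belt',ht[180,420],hs[180,150])
P,e=tri(ct,T(418,272),cs,S(361,179)); show('pin tri',P); print('gap',e)
for z in (.078,.083,.088): show('pin z%.3f'%z,plane(ct,*T(418,272),z))
B=[plane(ct,*T(*c),.02) for c in ((540,73),(422,420),(615,485))]
show('base',B); d=B[0]-B[1]; w=B[2]-B[1]
print('len',np.linalg.norm(d),'wid',np.linalg.norm(w),'yaw',np.degrees(np.arctan2(d[1],d[0])),np.degrees(np.arctan2(-w[0]*-1,-w[1]*1)))
yaw=np.arctan2(d[1],d[0]); c=(B[0]+B[2])/2
show('sander centre',c); 
Rz=R.from_euler('z',yaw).as_matrix(); show('pin expected xy',c+Rz@[-.055,.115,0])
# block base top z=.018
Q=[plane(ct,*T(*q),.018) for q in ((46,322),(132,321),(132,467),(47,467))]
show('blk',Q); print([np.linalg.norm(Q[i]-Q[i-1]) for i in range(4)]); show('ctr',np.mean(Q,0))
d=Q[0]-Q[3]+Q[1]-Q[2]; print('blk yaw',np.degrees(np.arctan2(d[1],d[0])))
H=[plane(ct,*T(*q),.068) for q in ((69,340),(100,338),(102,432),(72,434))]
show('handle',H); show('hc',np.mean(H,0))
# bystanders
show('glue cap',plane(ct,*T(243,106),.15)); show('offcut',plane(ct,*T(72,218),.03)); show('tin',plane(ct,193,175,.11))
E
python3 m1.py
```

```text
pin hsv [ 20 198 135] [ 19 181 206] block [ 17 150 151] table [ 15 184 136] belt [  7 157  96] [  7 185 120]
pin tri [ 0.6317 -0.0268  0.0785]
gap 0.0008961492685075709
pin z0.078 [ 0.6315 -0.0265  0.078 ]
pin z0.083 [ 0.6303 -0.0258  0.083 ]
pin z0.088 [ 0.629  -0.0251  0.088 ]
base [[ 0.8048 -0.1314  0.02  ]
 [ 0.5336 -0.0359  0.02  ]
 [ 0.4869 -0.1759  0.02  ]]
len 0.28748866296441783 wid 0.14759214521618624 yaw -19.404109870462953 -18.433542314546052
sander centre [ 0.6458 -0.1537  0.02  ]
pin expected xy [ 0.6322 -0.0269  0.02  ]
blk [[0.6055 0.2444 0.018 ]
 [0.6069 0.1797 0.018 ]
 [0.4966 0.1779 0.018 ]
 [0.496  0.2408 0.018 ]]
[np.float64(0.10963453693236055), np.float64(0.06468028069242941), np.float64(0.11028243984921143), np.float64(0.06282039872462389)]
ctr [0.5513 0.2107 0.018 ]
blk yaw 1.4173489961064698
handle [[0.5816 0.2229 0.068 ]
 [0.5833 0.2006 0.068 ]
 [0.5152 0.1978 0.068 ]
 [0.5135 0.2191 0.068 ]]
hc [0.5484 0.2101 0.068 ]
glue cap [0.7292 0.1012 0.15  ]
offcut [0.6833 0.2258 0.03  ]
tin [0.6658 0.353  0.11  ]
```

```bash
cat > m2.py <<'E'
from h import *
t=cv2.imread('pics/top0.png');s=cv2.imread('pics/scene0.png')
def mask(im,box):
    h=cv2.cvtColor(im,cv2.COLOR_BGR2HSV); m=((h[...,0]<=10)|(h[...,0]>172))&(h[...,1]>110)&(h[...,2]>40)
    b=im.astype(int); m&=(b[...,2]-b[...,1]<110)
    k=np.zeros(m.shape,np.uint8); x0,y0,x1,y1=box; k[y0:y1,x0:x1]=m[y0:y1,x0:x1]
    k=cv2.morphologyEx(k,cv2.MORPH_OPEN,np.ones((3,3)))
    n,l,st,_=cv2.connectedComponentsWithStats(k); i=1+np.argmax(st[1:,4]); return (l==i).astype(np.uint8)
for n,im,box in (('t',t,(360,110,480,270)),('s',s,(90,150,240,230))):
    m=mask(im,box); c=max(cv2.findContours(m,0,1)[0],key=cv2.contourArea)
    a=cv2.approxPolyDP(c,2.0,True)[:,0]; print(n,m.sum(),a.tolist())
    o=im.copy(); cv2.drawContours(o,[c],-1,(255,255,0),1)
    x0,y0,x1,y1=box; cv2.imwrite(f'pics/m_{n}.png',cv2.resize(o[y0:y1,x0:x1],None,fx=4,fy=4,interpolation=cv2.INTER_NEAREST)[:600])
E
python3 m2.py
```

```text
t 4888 [[414, 129], [408, 152], [378, 230], [385, 232], [386, 235], [389, 231], [394, 232], [394, 236], [398, 236], [399, 240], [409, 241], [411, 237], [412, 240], [421, 242], [423, 237], [420, 236], [426, 230], [428, 218], [437, 201], [436, 196], [439, 195], [458, 143], [456, 139], [441, 137], [440, 134], [434, 136], [430, 131]]
s 2067 [[109, 173], [109, 179], [122, 200], [129, 200], [132, 190], [205, 191], [212, 188], [201, 174], [195, 172], [113, 170]]
```

Run:
```python
import cv2,numpy as np
a=cv2.imread('pics/m_t.png');b=cv2.imread('pics/m_s.png')
w=max(a.shape[1],b.shape[1]);
cv2.imwrite('pics/m_ts.png',cv2.resize(np.hstack([cv2.copyMakeBorder(x,0,600-x.shape[0],0,0,0) for x in(a,b)]),(800,444)))
```

```text
(no output)
```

View pics/m_ts.png

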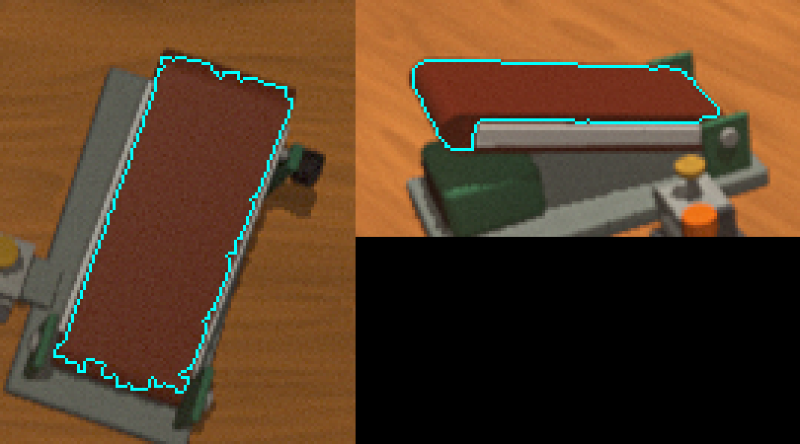

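The mask outlines the belt well along both long sides in both views; the ends are ragged, so I'll take the long edges only (two-view line intersection).

```bash
cat >> m2.py <<'E'
def cont(im,box):
    m=mask(im,box); return max(cv2.findContours(m,0,cv2.CHAIN_APPROX_NONE)[0],key=cv2.contourArea)[:,0].astype(float)
C,D=cont(t,(360,110,480,270)),cont(s,(90,150,240,230))
def fit(P):
    for _ in range(3):
        vx,vy,x,y=cv2.fitLine(P.astype(np.float32),cv2.DIST_HUBER,0,.01,.01).ravel()
        r=(P-[x,y])@[-vy,vx]; P=P[abs(r)<1.5]
    return np.array([x,y]),np.array([vx,vy]),len(P)
def near(P,a,b,tol=3,lo=.05,hi=.95):
    a,b=np.array(a,float),np.array(b,float);d=b-a;L=np.linalg.norm(d);d/=L;q=P-a
    s_=q@d/L; r=abs(q@[-d[1],d[0]]); return P[(s_>lo)&(s_<hi)&(r<tol)]
ct,cs=calibration('top'),calibration('scene')
def pl(cal,f,sh):
    p,v,n=f; nn=np.array([-v[1],v[0]])
    p=p+sh
    o,a=ray(cal,*p);_,b=ray(cal,*(p+30*v)); N=np.cross(a,b);N/=np.linalg.norm(N);return o,N
out=[]
for nm,ta,tb,sa,sb,st_,ss in (('left',(411,148),(379,228),(134,190.5),(200,191),(-.5,0),(0,.5)),('right',(457,146),(428,218),(114,170),(194,172),(.5,0),(0,-.5))):
    ft=fit(near(C,ta,tb));fs=fit(near(D,sa,sb))
    o1,n1=pl(ct,ft,st_);o2,n2=pl(cs,fs,ss)
    d=np.cross(n1,n2);d/=np.linalg.norm(d); d*=np.sign(d[0])
    p=np.linalg.lstsq(np.stack([n1,n2,d]),np.array([n1@o1,n2@o2,d@[.645,-.153,.11]]),rcond=None)[0]
    print(nm,ft[2],fs[2],'pt',p.round(4),'slope',np.degrees(np.arcsin(d[2])).round(2),'yaw',np.degrees(np.arctan2(d[1],d[0])).round(2)); out.append((p,d))
print('sep',np.linalg.norm(out[0][0]-out[1][0]),'mid',(out[0][0]+out[1][0])/2)
E
python3 m2.py
```

```text
t 4888 [[414, 129], [408, 152], [378, 230], [385, 232], [386, 235], [389, 231], [394, 232], [394, 236], [398, 236], [399, 240], [409, 241], [411, 237], [412, 240], [421, 242], [423, 237], [420, 236], [426, 230], [428, 218], [437, 201], [436, 196], [439, 195], [458, 143], [456, 139], [441, 137], [440, 134], [434, 136], [430, 131]]
s 2067 [[109, 173], [109, 179], [122, 200], [129, 200], [132, 190], [205, 191], [212, 188], [201, 174], [195, 172], [113, 170]]
left 73 59 pt [ 0.6633 -0.1069  0.1024] slope 19.7 yaw -18.5
right 68 71 pt [ 0.6292 -0.1984  0.1106] slope 18.25 yaw -18.9
sep 0.09803566839433399 mid [ 0.64626775 -0.15265046  0.10650587]
```

Both edges agree (sep 98 mm vs 100, slope ≈19°, yaw ≈-19°, mid height 0.107). Moving above the pin, fingers shutting.

Emit:
carry_out --steps '[{"xyz": [37.2,-56.7,0],"rot": [0,0,6.5]},{"xyz": [37.2,-56.7,0],"rot": [0,0,6.5]},{"xyz": [37.2,-56.7,0],"rot": [0,0,6.5]},{"xyz": [37.2,-56.7,0],"rot": [0,0,6.5]},{"xyz": [37.2,-56.7,0],"rot": [0,0,6.5]},{"xyz": [37.2,-56.7,0],"rot": [0,0,6.5]},{"xyz": [37.2,-56.7,0],"rot": [0,0,6.5]},{"xyz": [37.2,-56.7,0],"rot": [0,0,6.5]},{"xyz": [37.2,-56.7,0],"rot": [0,0,6.5]},{"xyz": [37.2,-56.7,0],"rot": [0,0,6.5]}]' --grip 0

```text
t: 1.15
tool_pos: [0.5347, 0.1209, 0.2355]
orientation: [-2.56, -1.821, -0.0]
force: [0.6, 0.7, -0.5]
opening: 0.0177
```

Emit:
carry_out --steps '[{"xyz": [9.5,-14.3,-2]},{"xyz": [9.5,-14.3,-2]},{"xyz": [9.5,-14.3,-2]},{"xyz": [9.5,-14.3,-2]},{"xyz": [9.5,-14.3,-2]},{"xyz": [9.5,-14.3,-2]}]'

```text
validation failed for argument at $.st...
```

Run:
```python
from h import *
s=read_state(); c=calibration('wrist'); cv2.imwrite('pics/w1.png',read_camera('wrist')[:,:,::-1]); np.save('w1cal.npy',c,allow_pickle=True)
print(s['t'],s['tool_pos'],s['orientation'],s['force'],c)
for z in (.0785,): print(proj(c,[.6315,-.0265,z]))
print(proj(c,[.646,-.153,.1065]))
```

```text
1.15 [0.53470163 0.1208696  0.23552728] [-2.56008037e+00 -1.82069616e+00 -1.04947229e-04] [ 0.57159404  0.71155172 -0.52488397] {'fov_y': 62.19580876702645, 'cx': 274.25897607871474, 'cy': 212.50998228208883, 'xyz': array([0.47191504, 0.14314564, 0.38358248]), 'attitude': array([2.39357533, 1.70321841, 0.20600074])}
[165.61608223 340.93532808]
[ 40.55578601 409.58540071]
```

View pics/w1.png

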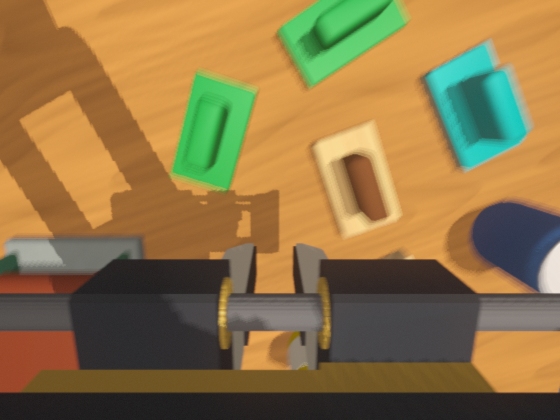

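The move was refused (every row needs "rot"). The wrist view shows the block at (357,180) and the sander's low end at lower left (70,260–390).

Emit:
carry_out --steps '[{"xyz": [9.5,-14.3,-2],"rot": [0,0,0]},{"xyz": [9.5,-14.3,-2],"rot": [0,0,0]},{"xyz": [9.5,-14.3,-2],"rot": [0,0,0]},{"xyz": [9.5,-14.3,-2],"rot": [0,0,0]},{"xyz": [9.5,-14.3,-2],"rot": [0,0,0]},{"xyz": [9.5,-14.3,-2],"rot": [0,0,0]}]'

```text
t: 1.8
tool_pos: [0.6287, -0.0203, 0.2149]
orientation: [-2.56, -1.819, 0.001]
force: [0.3, 1.1, 0.4]
opening: 0.0001
```

Run:
```python
from h import *
s=read_state(); c=calibration('wrist'); cv2.imwrite('pics/w2.png',read_camera('wrist')[:,:,::-1]); np.save('w2cal.npy',c,allow_pickle=True)
cv2.imwrite('pics/s2.png',read_camera('scene')[:,:,::-1])
cv2.imwrite('pics/t2.png',read_camera('top')[:,:,::-1])
print(s['t'],s['tool_pos'],s['orientation'],s['force'],c)
for z in (.0785,): print(proj(c,[.6315,-.0265,z]))
c=calibration('wrist');print(read_state()['tool_pos'],c['xyz'],proj(c,[.646,-.153,.1065]))
```

```text
1.8 [ 0.62869896 -0.02026858  0.21494282] [-2.56004614e+00 -1.81877410e+00  1.31366832e-03] [0.30048975 1.13910709 0.44309814] {'fov_y': 62.19580876702645, 'cx': 274.25897607871474, 'cy': 212.50998228208883, 'xyz': array([0.56613129, 0.00201581, 0.36307997]), 'attitude': array([2.39542599, 1.70268419, 0.20462208])}
[267.94714233 214.26550128]
[ 0.62867704 -0.01889734  0.21591503] [0.56584336 0.00326961 0.36395362] [123.36363739 288.95743315]
```

View pics/w2.png

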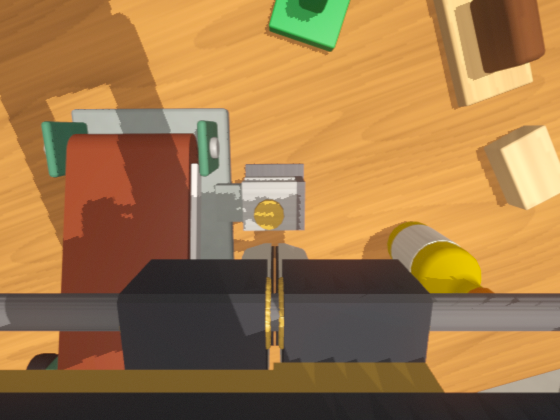

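View pics/s2.png

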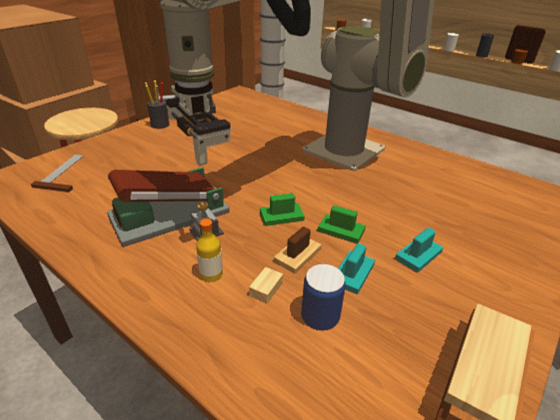

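The wrist view shows the brass head at (268,213), where my estimate projects to (267.9,214.3), so the pin position is confirmed. Going down above it.

Emit:
carry_out --steps '[{"xyz": [0.3,-0.8,-4],"rot": [0,0,0]},{"xyz": [0.3,-0.8,-8],"rot": [0,0,0]},{"xyz": [0.3,-0.8,-11],"rot": [0,0,0]},{"xyz": [0.3,-0.8,-11],"rot": [0,0,0]},{"xyz": [0.3,-0.8,-11],"rot": [0,0,0]},{"xyz": [0.3,-0.8,-11],"rot": [0,0,0]}]'

```text
t: 2.55
tool_pos: [0.6336, -0.0278, 0.1086]
orientation: [2.557, 1.82, 0.004]
force: [1.3, 0.2, 0.2]
opening: 0.0004
```

Emit:
carry_out --steps '[{"xyz": [0,0,-1],"rot": [0,0,0]},{"xyz": [0,0,-1.5],"rot": [0,0,0]},{"xyz": [0,0,-2],"rot": [0,0,0]},{"xyz": [0,0,-2.5],"rot": [0,0,0]},{"xyz": [0,0,-2.5],"rot": [0,0,0]}]'

```text
t: 3.05
tool_pos: [0.6332, -0.0283, 0.0815]
orientation: [2.559, 1.82, 0.003]
force: [2.2, 1.7, 2.8]
opening: 0.0004
```

Emit:
carry_out --steps '[{"xyz": [0,0,-0.2],"rot": [0,0,0]},{"xyz": [0,0,-0.4],"rot": [0,0,0]},{"xyz": [0,0,-0.6],"rot": [0,0,0]},{"xyz": [0,0,-0.8],"rot": [0,0,0]}]'

```text
t: 3.45
tool_pos: [0.6332, -0.0283, 0.0739]
orientation: [2.559, 1.82, 0.003]
force: [2.5, 0.5, 5.7]
opening: 0.0004
```

Run:
```python
from h import *
s=read_state(); im=read_camera('wrist')[:,:,::-1]; cv2.imwrite('pics/w3.png',im)
b=read_camera('scene')[:,:,::-1]; cv2.imwrite('pics/s3.png',cv2.resize(b[130:280,120:290],None,fx=3.5,fy=3.5,interpolation=cv2.INTER_CUBIC))
print(s['tool_pos'],s['force'])
```

```text
[ 0.63319526 -0.02828966  0.07388197] [2.52693786 0.49760901 5.68500243]
```

View pics/s3.png

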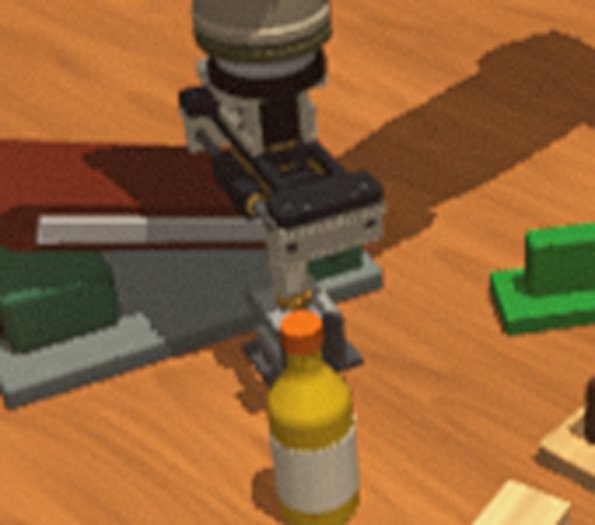

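The fingertip stands on the brass head (295,298), and the head is down near the fork. I'll push on until the hard stop shows in the force.

Emit:
carry_out --steps '[{"xyz": [0,0,-0.1],"rot": [0,0,0]},{"xyz": [0,0,-0.2],"rot": [0,0,0]},{"xyz": [0,0,-0.3],"rot": [0,0,0]},{"xyz": [0,0,-0.3],"rot": [0,0,0]}]'

```text
t: 3.95
tool_pos: [0.6331, -0.0283, 0.0731]
orientation: [2.559, 1.82, 0.003]
force: [-6.7, 1.3, 23.1]
opening: 0.0004
```

Hard stop reached: 23 N, with the fingertips at 0.0561 (home is 0.056). I'll hold briefly, then lift.

Emit:
carry_out --steps '[{"xyz": [0,0,0],"rot": [0,0,0]},{"xyz": [0,0,0],"rot": [0,0,0]},{"xyz": [0,0,0],"rot": [0,0,0]},{"xyz": [0,0,5],"rot": [0,0,0]},{"xyz": [0,0,10],"rot": [0,0,0]},{"xyz": [0,0,14],"rot": [0,0,0]},{"xyz": [0,0,14],"rot": [0,0,0]},{"xyz": [0,0,14],"rot": [0,0,0]}]'

```text
t: 4.75
tool_pos: [0.6322, -0.0283, 0.2104]
orientation: [2.559, 1.82, 0.001]
force: [-0.4, -0.8, -0.7]
opening: 0.0003
```

Run:
```python
from h import *
s=read_state(); c=calibration('wrist'); cv2.imwrite('pics/w4.png',read_camera('wrist')[:,:,::-1]); np.save('w4cal.npy',c,allow_pickle=True)
print(s['t'],s['tool_pos'],s['orientation'],s['force'])
for z in (.056,.07): print(proj(c,[.6325,-.027,z]))
```

```text
4.75 [ 0.63219408 -0.02831007  0.21039545] [2.55947593e+00 1.82026644e+00 1.08947834e-03] [-0.41853008 -0.77586116 -0.71387179]
[275.3536866  203.62906259]
[275.39757025 207.17524871]
```

View pics/w4.png

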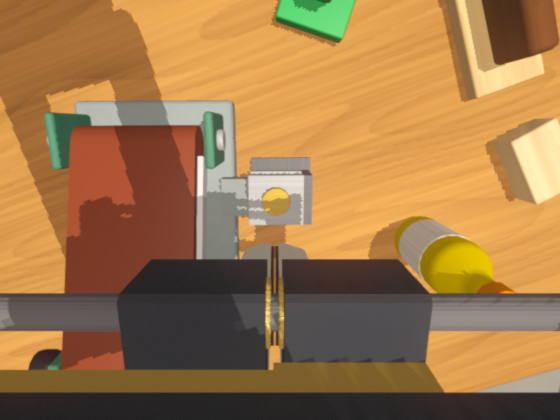

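The head at (276,202) now lies on the fork and fits z=0.056, so the pin is home. Next I'll work out the belt middle and compare with the block.

```bash
cat > m3.py <<'E'
from h import *
ct=calibration('top')
def T(x,y): return (x/3.2+230-.35,y/3.2+110-.35)
yaw,sl=np.radians(-18.9),np.radians(19)
ex=np.array([np.cos(sl)*np.cos(yaw),np.cos(sl)*np.sin(yaw),np.sin(sl)]);ey=np.array([-np.sin(yaw),np.cos(yaw),0]);n=np.cross(ex,ey)
m=np.array([.6463,-.1527,.1065])
for r in (.01,.015,.02,.025):
    L=[]
    for c in ((597,56),(734,97),(476,396),(610,438)):
        o,d=ray(ct,*T(*c)); p=o+d*((m-r*n-o)@n)/(d@n); L.append([(p-m)@ex,(p-m)@ey])
    L=np.array(L); print(r,L.round(4).tolist(),'mid',L.mean(0).round(4))
c4=np.load('w4cal.npy',allow_pickle=True).item()
for r in (.015,.02):
    for q in ((70,128),(198,126)):
        o,d=ray(c4,*q); p=o+d*((m-r*n-o)@n)/(d@n); print('wrist low end',r,(p-m)@ex,(p-m)@ey)
c=np.load('w1cal.npy',allow_pickle=True).item()
for q in ((312,146),(374,122),(401,214),(344,238)): print('blk',plane(c,*q,.018).round(4))
E
python3 m3.py
```

```text
0.01 [[0.1201, 0.0483], [0.1223, -0.049], [-0.132, 0.0458], [-0.1293, -0.0532]] mid [-0.0047 -0.002 ]
0.015 [[0.1206, 0.0477], [0.1228, -0.05], [-0.1326, 0.0452], [-0.1298, -0.0542]] mid [-0.0047 -0.0028]
0.02 [[0.1212, 0.0472], [0.1233, -0.051], [-0.1332, 0.0447], [-0.1304, -0.0552]] mid [-0.0048 -0.0036]
0.025 [[0.1217, 0.0466], [0.1239, -0.052], [-0.1337, 0.0441], [-0.131, -0.0562]] mid [-0.0048 -0.0044]
wrist low end 0.015 -0.13187898868566308 -0.062470587350814885
wrist low end 0.015 -0.13317410784248265 0.04796903431430702
wrist low end 0.02 -0.13358949701525957 -0.06548630259721772
wrist low end 0.02 -0.1349067650200323 0.04684203361233825
blk [0.5028 0.1735 0.018 ]
blk [0.5006 0.2403 0.018 ]
blk [0.6034 0.2426 0.018 ]
blk [0.6093 0.1766 0.018 ]
```

The belt middle comes out at about (0.642,-0.151,0.105) and the block at about (0.551,0.210) with yaw ≈1.5°; the wrist view agrees within 3 mm. Moving over the block and opening.

Emit:
carry_out --steps '[{"xyz": [-8.1,23.8,0],"rot": [0,0,20.6]},{"xyz": [-8.1,23.8,0],"rot": [0,0,20.6]},{"xyz": [-8.1,23.8,0],"rot": [0,0,20.6]},{"xyz": [-8.1,23.8,0],"rot": [0,0,20.6]},{"xyz": [-8.1,23.8,0],"rot": [0,0,20.6]},{"xyz": [-8.1,23.8,0],"rot": [0,0,20.6]},{"xyz": [-8.1,23.8,-5],"rot": [0,0,20.6]},{"xyz": [-8.1,23.8,-9],"rot": [0,0,20.6]},{"xyz": [-8.1,23.8,-9],"rot": [0,0,20.6]},{"xyz": [-8.1,23.8,-9],"rot": [0,0,20.6]}]' --grip 1

```text
t: 5.8
tool_pos: [0.5495, 0.2088, 0.1179]
orientation: [-2.192, -2.247, 0.007]
force: [-0.7, -1.2, 0.4]
opening: 0.0759
```

Run:
```python
from h import *
s=read_state(); c=calibration('wrist'); cv2.imwrite('pics/w5.png',read_camera('wrist')[:,:,::-1]); np.save('w5cal.npy',c,allow_pickle=True)
print(s['t'],s['tool_pos'],s['orientation'],s['force'],s['opening'])
Rm=R.from_rotvec(s['orientation']).as_matrix(); print(Rm.round(3))
```

```text
5.8 [0.54947401 0.20884405 0.11785371] [-2.19200914 -2.2470682   0.00707183] [-0.71634322 -1.19031006  0.4247212 ] 0.07589315672479524
[[-0.025  1.    -0.005]
 [ 1.     0.025 -0.002]
 [-0.001 -0.005 -1.   ]]
```

View pics/w5.png

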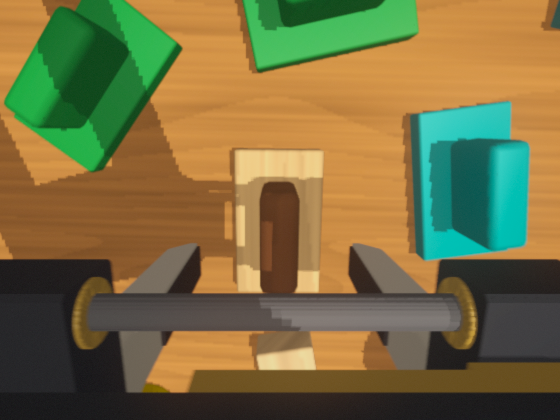

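The block is seen square between the open fingers: base near corners (235,149) and (323,150), handle along columns 260–300.

Run:
```python
from h import *
c=np.load('w5cal.npy',allow_pickle=True).item()
a,b=plane(c,235,149,.018),plane(c,323,150,.018); print(a,b,np.linalg.norm(a-b)); d=(b-a)/np.linalg.norm(b-a)
print('centre',(a+b)/2+.055*np.array([d[1],-d[0],0]),'yaw',np.degrees(np.arctan2(-d[0],d[1])), read_state()['tool_pos'])
```

```text
[0.49838745 0.18047157 0.018     ] [0.49751271 0.24230897 0.018     ] 0.061843592513921256
centre [0.55294458 0.21216821 0.018     ] yaw 0.8104384526260798 [0.55123789 0.20934634 0.12018047]
```

Emit:
carry_out --steps '[{"xyz": [0.1,0.2,-3],"rot": [0,0,0]},{"xyz": [0.1,0.2,-6],"rot": [0,0,0]},{"xyz": [0.1,0.2,-7.4],"rot": [0,0,0]},{"xyz": [0.1,0.2,-7.4],"rot": [0,0,0]},{"xyz": [0.1,0.2,-7.4],"rot": [0,0,0]},{"xyz": [0.1,0.2,-7.4],"rot": [0,0,0]}]'

```text
t: 6.45
tool_pos: [0.5538, 0.2122, 0.0481]
orientation: [2.192, 2.248, 0.005]
force: [-0.1, -0.4, 0.6]
opening: 0.0929
```

Emit:
carry_out --steps '[{"xyz": [0,0,0],"rot": [0,0,0]},{"xyz": [0,0,0],"rot": [0,0,0]},{"xyz": [0,0,0],"rot": [0,0,0]},{"xyz": [0,0,0],"rot": [0,0,0]},{"xyz": [0,0,0],"rot": [0,0,0]},{"xyz": [0,0,0],"rot": [0,0,0]},{"xyz": [0,0,0],"rot": [0,0,0]},{"xyz": [0,0,0],"rot": [0,0,0]},{"xyz": [0,0,0],"rot": [0,0,0]},{"xyz": [0,0,0],"rot": [0,0,0]}]' --grip 0 --force 40

```text
t: 7.45
tool_pos: [0.552, 0.2118, 0.0456]
orientation: [-2.193, -2.249, 0.0]
force: [0.4, -0.6, -0.4]
opening: 0.024
```

Gripped (opening 24.0 mm = handle thickness). Lifting, and computing the approach pose.

Emit:
carry_out --steps '[{"xyz": [0,0,2],"rot": [0,0,0]},{"xyz": [0,0,5],"rot": [0,0,0]},{"xyz": [0,0,9],"rot": [0,0,0]},{"xyz": [0,0,13],"rot": [0,0,0]},{"xyz": [0,0,17],"rot": [0,0,0]},{"xyz": [0,0,18],"rot": [0,0,0]},{"xyz": [0,0,18],"rot": [0,0,0]},{"xyz": [0,0,18],"rot": [0,0,0]},{"xyz": [0,0,18],"rot": [0,0,0]}]'

```text
t: 8.35
tool_pos: [0.5506, 0.2113, 0.2222]
orientation: [-2.192, -2.247, 0.007]
force: [0.9, -0.1, -2.6]
opening: 0.0239
```

```bash
cat > tgt.py <<'E'
from h import *
yaw,sl=-18.9,19.0
RB=R.from_euler('z',yaw,degrees=True)*R.from_euler('y',-sl,degrees=True)
m0=np.array([.642,-.151,.105])
def toolrot(blkyaw=1.2):  # tool at grasp
    Rg=R.from_matrix(np.column_stack([[-.0225,.99975,0],[.99975,.0225,0],[0,0,-1]]))
    return RB*R.from_euler('z',-blkyaw,degrees=True)*Rg
if __name__=='__main__':
    import sys
    h=float(sys.argv[1]); s=read_state(); Rc=R.from_rotvec(s['orientation'])
    n=RB.as_matrix()[:,2]; p=m0+n*(.0456+h)
    print('t',s['t'],'tcp',s['tool_pos'],'F',s['force'],'open',s['opening'])
    print('shift cm',((p-s['tool_pos'])*100).round(2),'rot',np.degrees((toolrot()*Rc.inv()).as_rotvec()).round(2))
E
python3 tgt.py .06
python3 - <<'E'
from h import *
cv2.imwrite('pics/w6.png',read_camera('wrist')[:,:,::-1])
E
```

```text
t 8.35 tcp [0.55055346 0.21133368 0.22222533] F [ 0.89329966 -0.1059385  -2.59720182] open 0.023901989806594755
shift cm [  5.89 -35.12  -1.74] rot [ -2.88 -19.17 -20.05]
```

View pics/w6.png

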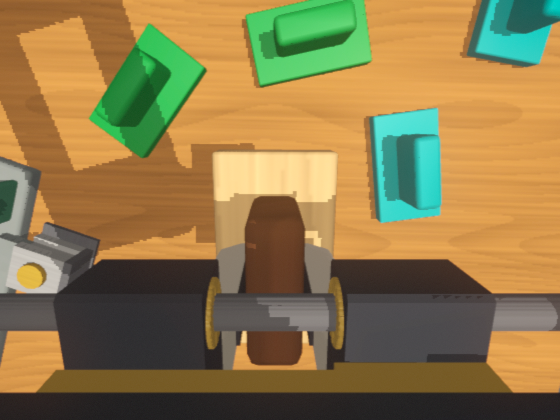

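The block is held squarely in the fingers (base near edge at row 152, columns 213–336). Carrying it over the belt while tilting.

Emit:
carry_out --steps '[{"xyz": [5.9,-35.1,2],"rot": [-2.9,-19.2,-20]},{"xyz": [5.9,-35.1,2],"rot": [-2.9,-19.2,-20]},{"xyz": [5.9,-35.1,2],"rot": [-2.9,-19.2,-20]},{"xyz": [5.9,-35.1,2],"rot": [-2.9,-19.2,-20]},{"xyz": [5.9,-35.1,2],"rot": [-2.9,-19.2,-20]},{"xyz": [5.9,-35.1,2],"rot": [-2.9,-19.2,-20]},{"xyz": [5.9,-35.1,2],"rot": [-2.9,-19.2,-20]},{"xyz": [5.9,-35.1,2],"rot": [-2.9,-19.2,-20]},{"xyz": [5.9,-35.1,2],"rot": [-2.9,-19.2,-20]},{"xyz": [5.9,-35.1,2],"rot": [-2.9,-19.2,-20]}]'

```text
t: 9.4
tool_pos: [0.6103, -0.1383, 0.2439]
orientation: [2.322, 1.664, 0.282]
force: [-0.7, 1.2, -3.2]
opening: 0.0242
```

```bash
python3 tgt.py .04
python3 - <<'E'
from h import *
cv2.imwrite('pics/w7.png',read_camera('wrist')[:,:,::-1])
b=read_camera('scene')[:,:,::-1]; cv2.imwrite('pics/s7.png',cv2.resize(b[90:250,80:300],None,fx=3.5,fy=3.5,interpolation=cv2.INTER_CUBIC))
E
```

```text
t 9.4 tcp [ 0.61030379 -0.13826436  0.24392387] F [-0.66506915  1.15469315 -3.17813944] open 0.02416779027748362
shift cm [ 0.53 -0.37 -5.8 ] rot [-0.02  0.17 -0.07]
```

View pics/w7.png

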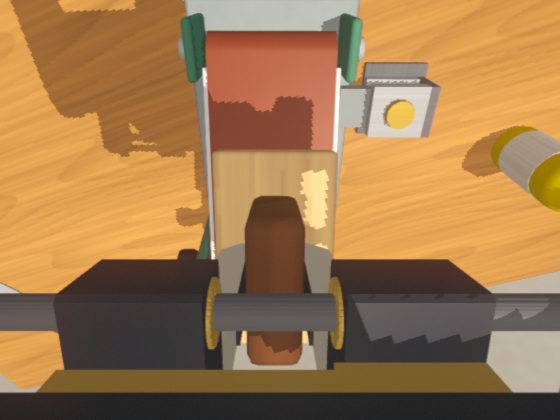

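View pics/s7.png

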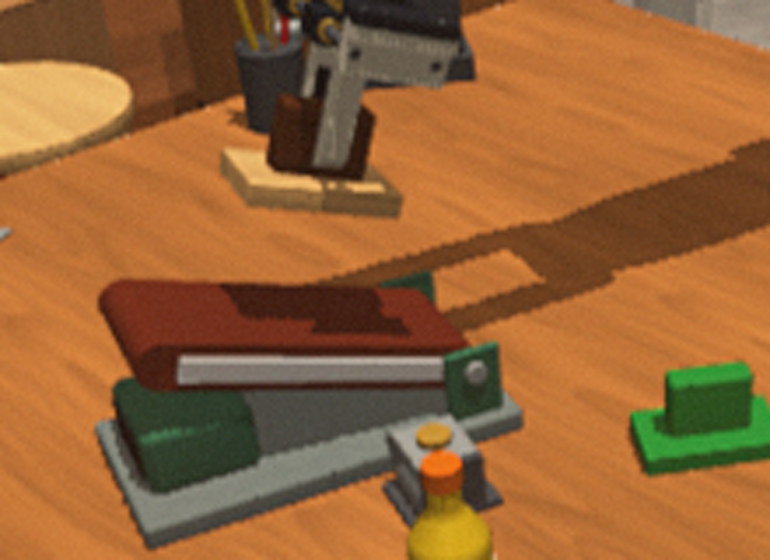

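The wrist view shows the block (columns 212–336) lined up with the belt (205–338). In the scene view the block's lower near edge looks steeper than the belt edge, so I'll check that against projection.

Run:
```python
from tgt import *
cs=calibration('scene'); s=read_state(); n=RB.as_matrix()
q=lambda p:((proj(cs,p)-[80,90])*3.5+1.2).round(1)
c=s['tool_pos']-n[:,2]*.0456
for sl in (15,17,19,21):
  B=(R.from_euler('z',yaw,degrees=True)*R.from_euler('y',-sl,degrees=True)).as_matrix()
  print(sl,'belt L',[q(m0+B@[x,.05,0]).tolist() for x in (.1,-.1)],'blk L sole',[q(c+n[:,2]*.0456-B[:,2]*.0456+B@[x,.032,0]).tolist() for x in (.055,-.055)])
```

```text
15 belt L [[180.7, 357.3], [454.1, 344.8]] blk L sole [[250.0, 212.6], [405.3, 214.6]]
17 belt L [[181.2, 352.6], [453.3, 348.9]] blk L sole [[247.9, 209.9], [402.8, 217.1]]
19 belt L [[181.8, 348.0], [452.3, 353.0]] blk L sole [[245.9, 207.0], [400.1, 219.5]]
21 belt L [[182.7, 343.4], [451.2, 357.1]] blk L sole [[244.1, 204.1], [397.5, 221.8]]
```

The projection agrees with the belt edge at a slope of about 18.5° and the block at about 19°. Descending to about 10 mm above the belt.

Emit:
carry_out --steps '[{"xyz": [0.5,-0.4,-3],"rot": [0,0,0]},{"xyz": [0.5,-0.4,-5.8],"rot": [0,0,0]},{"xyz": [1.0,-0.5,-7.2],"rot": [0,0,0]},{"xyz": [1.4,-0.7,-8.4],"rot": [0,0,0]},{"xyz": [1.4,-0.7,-8.4],"rot": [0,0,0]},{"xyz": [1.4,-0.7,-8.4],"rot": [0,0,0]},{"xyz": [1.4,-0.7,-8.4],"rot": [0,0,0]}]'

```text
t: 10.2
tool_pos: [0.626, -0.1464, 0.1635]
orientation: [2.318, 1.661, 0.285]
force: [0.0, 0.1, -2.2]
opening: 0.0236
```

```bash
cat > feel.py <<'E'
from tgt import *
s=read_state();M=RB.as_matrix();Rt=R.from_rotvec(s['orientation']).as_matrix()
p=s['tool_pos']-M[:,2]*.0456-m0
print('t',s['t'],'rel belt(x,y,sole h) mm',(M.T@p*1000).round(1),'F belt axes',(M.T@s['force']).round(2),'T belt axes',(M.T@s['wrist_torque']).round(3))
print('tool z in belt axes',(M.T@Rt[:,2]).round(4),'tool x',(M.T@Rt[:,0]).round(4),'open',s['opening'],'dq',abs(s['dq']).max())
E
python3 feel.py
python3 - <<'E'
from h import *
cv2.imwrite('pics/w8.png',read_camera('wrist')[:,:,::-1])
b=read_camera('scene')[:,:,::-1]; cv2.imwrite('pics/s8.png',cv2.resize(b[130:240,90:240],None,fx=5,fy=5,interpolation=cv2.INTER_CUBIC))
E
```

```text
t 10.2 rel belt(x,y,sole h) mm [ 3.3 -0.8 15.1] F belt axes [-0.7   0.09 -2.07] T belt axes [0.022 0.281 0.039]
tool z in belt axes [ 0.008   0.0013 -1.    ] tool x [-0.0025  1.      0.0013] open 0.02364467638172795 dq 0.005189884473755555
```

View pics/s8.png

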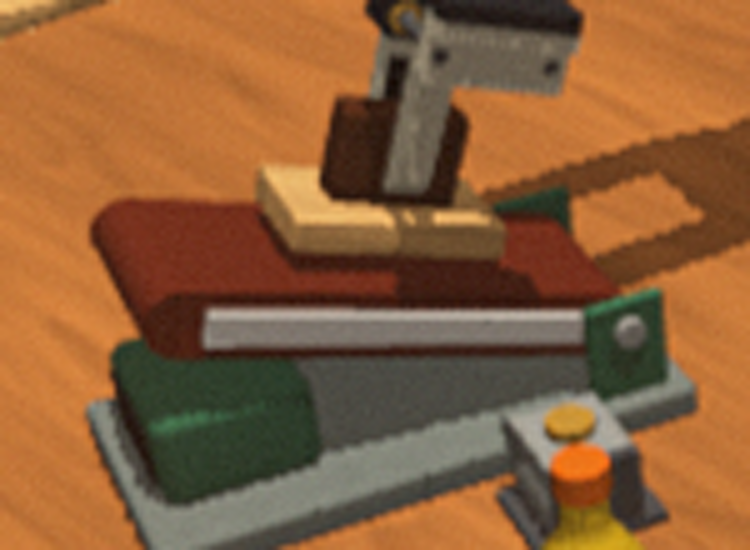

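The block is close over the belt and looks parallel to it (block lower edge (295,253)–(500,260), belt edge (205,308)–(585,310)). Feeling down along the belt normal.

Emit:
carry_out --steps '[{"xyz": [0.12,-0.04,-0.38],"rot": [0,0,0]},{"xyz": [0.25,-0.08,-0.75],"rot": [0,0,0]},{"xyz": [0.31,-0.1,-0.95],"rot": [0,0,0]},{"xyz": [0.31,-0.1,-0.95],"rot": [0,0,0]},{"xyz": [0.31,-0.1,-0.95],"rot": [0,0,0]}]'

```text
t: 10.8
tool_pos: [0.6288, -0.1474, 0.153]
orientation: [2.319, 1.662, 0.285]
force: [0.1, 0.1, 2.4]
opening: 0.0238
```

```bash
python3 feel.py
```

```text
t 10.8 rel belt(x,y,sole h) mm [ 2.7 -0.9  4.2] F belt axes [0.82 0.13 2.29] T belt axes [-0.037  0.33  -0.018]
tool z in belt axes [ 0.0071  0.0012 -1.    ] tool x [-0.0024  1.      0.0012] open 0.02381224426250193 dq 0.0028239844594374953
```

Already touching (about 4 N gained, at 4 mm above my estimate). Pressing 1 mm more.

Emit:
carry_out --steps '[{"xyz": [0.03,-0.01,-0.1],"rot": [0,0,0]},{"xyz": [0.03,-0.01,-0.1],"rot": [0,0,0]},{"xyz": [0.03,-0.01,-0.1],"rot": [0,0,0]},{"xyz": [0.03,-0.01,-0.1],"rot": [0,0,0]}]'

```text
t: 11.2
tool_pos: [0.6292, -0.1475, 0.1528]
orientation: [2.318, 1.661, 0.285]
force: [-3.6, 2.2, 8.9]
opening: 0.024
```

```bash
python3 feel.py;  python3 - <<'E'
from h import *
cv2.imwrite('pics/w9.png',read_camera('wrist')[:,:,::-1])
b=read_camera('scene')[:,:,::-1]; cv2.imwrite('pics/s9.png',cv2.resize(b[150:230,100:220],None,fx=6.5,fy=6.5,interpolation=cv2.INTER_CUBIC))
E
```

```text
t 11.2 rel belt(x,y,sole h) mm [ 3.  -0.9  3.9] F belt axes [-1.06  0.94  9.75] T belt axes [-0.169  0.791 -0.009]
tool z in belt axes [ 0.0077  0.0012 -1.    ] tool x [-0.0024  1.      0.0012] open 0.023959683728180525 dq 0.0022975836205260786
```

View pics/s9.png

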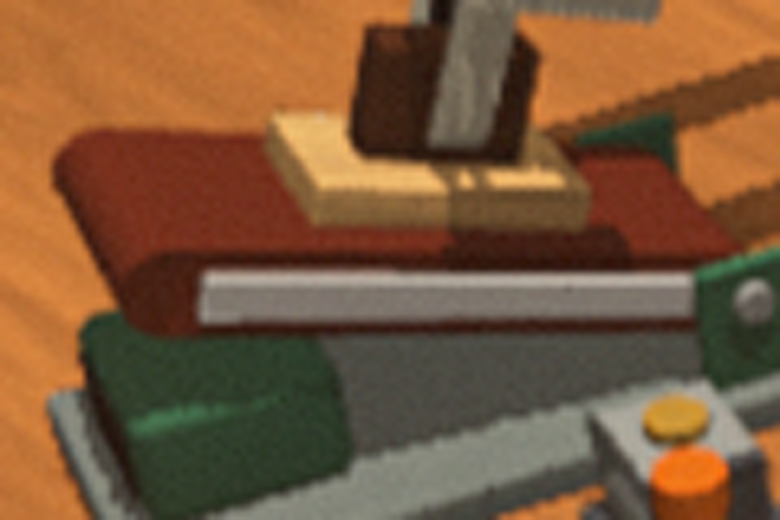

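Contact: about 12 N. The moment about the belt's cross axis is up by 0.5 N·m, which puts the pressure toward the low end (about -37 mm). So the block is slightly too steep, and I'll ease its slope.

Emit:
carry_out --steps '[{"xyz": [0,0,0],"rot": [0.16,0.47,0]},{"xyz": [0,0,0],"rot": [0.16,0.47,0]},{"xyz": [0,0,0],"rot": [0.16,0.47,0]},{"xyz": [0,0,0],"rot": [0.16,0.47,0]}]'

```text
t: 11.7
tool_pos: [0.6292, -0.1476, 0.1529]
orientation: [2.324, 1.666, 0.279]
force: [-7.0, 2.5, 9.2]
opening: 0.0236
```

```bash
python3 feel.py
```

```text
t 11.7 rel belt(x,y,sole h) mm [ 3.1 -0.9  4. ] F belt axes [-4.    0.07 11.12] T belt axes [-0.172  0.258 -0.048]
tool z in belt axes [-6.0e-04  1.1e-03 -1.0e+00] tool x [-0.0025  1.      0.0011] open 0.023623980677622225 dq 0.0008764987012773423
```

Emit:
carry_out --steps '[{"xyz": [0.02,-0.01,0],"rot": [0.16,0.47,0]},{"xyz": [0.02,-0.01,0],"rot": [0.16,0.47,0]},{"xyz": [0.02,-0.01,0],"rot": [0.16,0.47,0]},{"xyz": [0.02,-0.01,0],"rot": [0.16,0.47,0]}]'

```text
t: 12.1
tool_pos: [0.6293, -0.1476, 0.1529]
orientation: [2.331, 1.671, 0.272]
force: [-9.1, 2.2, 10.4]
opening: 0.0236
```

```bash
python3 feel.py
python3 - <<'E'
from h import *
cv2.imwrite('pics/w10.png',read_camera('wrist')[:,:,::-1])
E
python3 feel.py
```

```text
t 12.1 rel belt(x,y,sole h) mm [ 3.2 -0.9  4. ] F belt axes [-5.41 -0.83 12.82] T belt axes [-0.164  0.433 -0.05 ]
tool z in belt axes [-0.0097  0.0011 -1.    ] tool x [-0.0026  1.      0.0012] open 0.023566767998565854 dq 0.0013434429128546248
t 12.15 rel belt(x,y,sole h) mm [ 3.2 -0.9  4. ] F belt axes [-5.08  0.28 12.6 ] T belt axes [-0.196  0.436 -0.068]
tool z in belt axes [-0.0097  0.0012 -1.    ] tool x [-0.0025  1.      0.0012] open 0.023658855542967955 dq 0.0019371386178108952
```

View pics/w10.png

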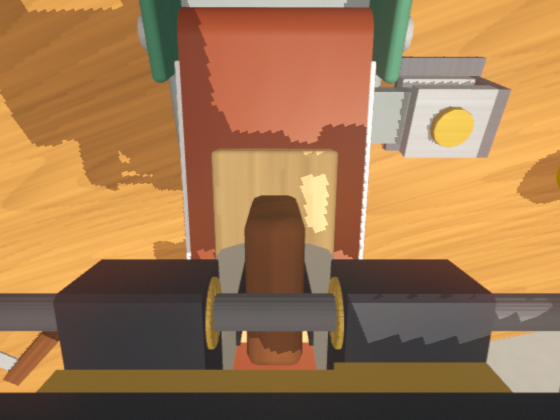

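The pressure centre jumped from the low end to the high end between 0 and +0.5° and then stayed there, so flush lies at about +0.2°. Turning back most of the way.

Emit:
carry_out --steps '[{"xyz": [-0.02,0.01,0],"rot": [-0.24,-0.71,0]},{"xyz": [-0.02,0.01,0],"rot": [-0.24,-0.71,0]},{"xyz": [-0.02,0.01,0],"rot": [-0.24,-0.71,0]},{"xyz": [-0.02,0.01,0],"rot": [-0.24,-0.71,0]}]'

```text
t: 12.55
tool_pos: [0.6293, -0.1476, 0.1528]
orientation: [2.321, 1.663, 0.282]
force: [-2.5, 0.3, 8.1]
opening: 0.0238
```

```bash
python3 feel.py
```

```text
t 12.55 rel belt(x,y,sole h) mm [ 3.2 -0.9  3.8] F belt axes [ 0.34 -0.54  8.5 ] T belt axes [-0.147  0.676 -0.01 ]
tool z in belt axes [ 0.0039  0.0013 -1.    ] tool x [-0.0025  1.      0.0012] open 0.023803022657112233 dq 0.0014880435239259101
```

Now the pressure is at the low end with the tool 0.25° steeper, so flush is bracketed to within about 0.3°. Taking the middle.

Emit:
carry_out --steps '[{"xyz": [0,0,0],"rot": [0.04,0.13,0]},{"xyz": [0,0,0],"rot": [0.04,0.13,0]},{"xyz": [0,0,0],"rot": [0.04,0.13,0]},{"xyz": [0,0,0],"rot": [0.04,0.13,0]},{"xyz": [0,0,0],"rot": [0.04,0.13,0]}]'

```text
t: 13.05
tool_pos: [0.6293, -0.1476, 0.1527]
orientation: [2.323, 1.665, 0.28]
force: [-3.6, 0.5, 8.0]
opening: 0.0238
```

```bash
python3 feel.py;  python3 - <<'E'
from h import *
b=read_camera('scene')[:,:,::-1]; cv2.imwrite('pics/s11.png',b)
cv2.imwrite('pics/s11z.png',cv2.resize(b[150:230,100:220],None,fx=6.5,fy=6.5,interpolation=cv2.INTER_CUBIC))
cv2.imwrite('pics/t11.png',read_camera('top')[:,:,::-1])
E
python3 feel.py
```

```text
t 13.05 rel belt(x,y,sole h) mm [ 3.1 -0.9  3.8] F belt axes [-0.78 -0.66  8.7 ] T belt axes [-0.211  0.374 -0.056]
tool z in belt axes [ 0.0014  0.0012 -1.    ] tool x [-0.0025  1.      0.0011] open 0.02378719574252449 dq 0.0010372465065558564
t 13.15 rel belt(x,y,sole h) mm [ 3.1 -0.9  3.8] F belt axes [-1.68  1.24  8.21] T belt axes [-0.252  0.322 -0.005]
tool z in belt axes [ 0.0015  0.0011 -1.    ] tool x [-0.0025  1.      0.0011] open 0.023734325373549487 dq 0.001546569996784296
```

View pics/s11z.png

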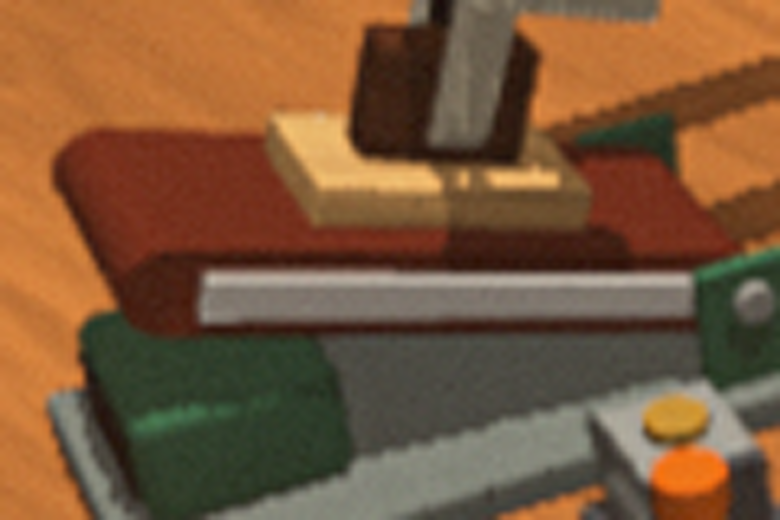

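View pics/t11.png

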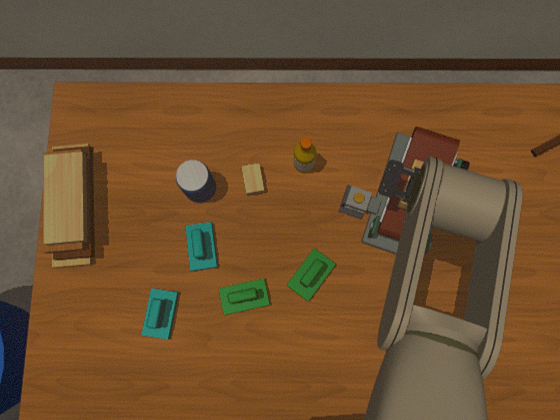

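The block sits flat on the belt in the scene view (lower near edge (318,226)–(588,230), no gap). In the top view the tin, glue and offcut are at their old pixels. The moment across the belt shows slightly more load on the right edge, so I'll trim the roll a little.

Emit:
carry_out --steps '[{"xyz": [0,0,0],"rot": [-0.13,0.05,-0.05]},{"xyz": [0,0,0],"rot": [-0.13,0.05,-0.05]},{"xyz": [0,0,0],"rot": [-0.13,0.05,-0.05]},{"xyz": [0,0,0],"rot": [-0.13,0.05,-0.05]}]'

```text
t: 13.55
tool_pos: [0.6293, -0.1475, 0.1527]
orientation: [2.323, 1.663, 0.277]
force: [-2.9, 0.0, 7.9]
opening: 0.024
```

```bash
python3 feel.py
python3 - <<'E'
from tgt import *
cs=calibration('scene'); s=read_state(); M=RB.as_matrix()
q=lambda p:((proj(cs,p)-[100,150])*6.5+2.75).round(0).tolist()
c=s['tool_pos']-M[:,2]*.0456
print('sole L edge',q(c+M@[.055,.032,0]),q(c+M@[-.055,.032,0]))
for h in (0,.004): print('belt L edge',h,q(m0+M@[.1,.05,h]),q(m0+M@[-.1,.05,h]))
# bystanders moved?
a=cv2.imread('pics/top0.png').astype(int);b=cv2.imread('pics/t11.png').astype(int)
for n,(x0,y0,x1,y1) in dict(tin=(170,150,225,205),off=(238,158,268,198),glue=(285,130,325,180)).items():
    g=cv2.phaseCorrelate(a[y0:y1,x0:x1,:].mean(2),b[y0:y1,x0:x1,:].mean(2)); print(n,np.round(g[0],2))
E
```

```text
t 13.55 rel belt(x,y,sole h) mm [ 3.1 -0.8  3.8] F belt axes [-0.05 -0.9   8.33] T belt axes [ 0.216  0.363 -0.028]
tool z in belt axes [ 0.0013 -0.0012 -1.    ] tool x [-0.0023  1.     -0.0012] open 0.023968283799834164 dq 0.003940588829388336
sole L edge [310.0, 226.0] [584.0, 233.0]
belt L edge 0 [208.0, 257.0] [710.0, 266.0]
belt L edge 0.004 [210.0, 247.0] [713.0, 257.0]
tin [0.05 0.04]
off [ 0.09 -0.08]
glue [ 0.04 -0.05]
```

Roll is bracketed too; taking the middle and letting it settle.

Emit:
carry_out --steps '[{"xyz": [0,0,0],"rot": [0.07,-0.02,0.02]},{"xyz": [0,0,0],"rot": [0.07,-0.02,0.02]},{"xyz": [0,0,0],"rot": [0.07,-0.02,0.02]},{"xyz": [0,0,0],"rot": [0.07,-0.02,0.02]},{"xyz": [0,0,0],"rot": [0.07,-0.02,0.02]},{"xyz": [0,0,0],"rot": [0.07,-0.02,0.02]},{"xyz": [0,0,0],"rot": [0.07,-0.02,0.02]},{"xyz": [0,0,0],"rot": [0.07,-0.02,0.02]}]'

```text
t: 14.35
tool_pos: [0.6293, -0.1476, 0.1528]
orientation: [2.323, 1.664, 0.279]
force: [-3.2, 1.5, 6.8]
opening: 0.0241
```

```bash
python3 feel.py
python3 - <<'E'
from h import *
cv2.imwrite('pics/w12.png',read_camera('wrist')[:,:,::-1])
E
python3 feel.py
```

```text
t 14.35 rel belt(x,y,sole h) mm [ 3.2 -0.9  3.8] F belt axes [-1.09  0.38  7.57] T belt axes [ 0.096  0.37  -0.046]
tool z in belt axes [ 0.0014 -0.     -1.    ] tool x [-0.0022  1.     -0.    ] open 0.024116638821839904 dq 0.00208963169955388
t 14.4 rel belt(x,y,sole h) mm [ 3.1 -0.9  3.8] F belt axes [-0.71 -0.32  8.44] T belt axes [ 0.072  0.341 -0.052]
tool z in belt axes [ 0.0013 -0.     -1.    ] tool x [-0.0023  1.     -0.    ] open 0.02407044594796088 dq 0.0017784351343673047
```

View pics/w12.png

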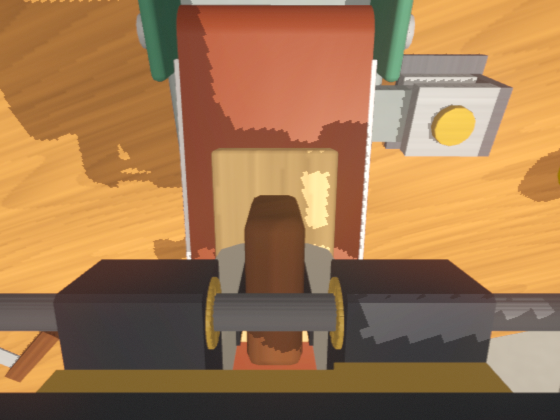

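The wrist view shows the block centred across the belt (212–336 against about 184–369) and square to it, with the pin head on the fork at (454,126). The force is about 8 N plus the block's weight, so about 10 N on the belt, and the moments are balanced. Handing in.

```bash
python3 -c "
from h import *
print(close_job()); s=read_state(); print(s['t'],s['force'],s['opening'])"
```

```text
the job is handed in; nothing more can be done
None
the job is handed in; nothing more can be done
```

The anchor pin is home and the push block is pressed flush on the middle of the belt, still gripped. I handed the job in at about 14.4 s; the hand-in reports no verdict.

- **Pin:** I pushed it straight down to the hard stop. The force rose to 23 N with the fingertips at 56.1 mm, against 56 mm for fully home. A wrist picture afterwards showed the head on the fork.
- **Block:** I gripped it by the handle at 40 N (opening 24 mm) and laid it on the belt at a slope of about 19°. I bracketed the flush pose by moment feel, to about 0.3° in pitch and 0.25° in roll, and took the middle of each.
- **Last checks:** The block pressed on the belt with about 10 N (about 8 N measured plus its own weight). It was about 3 mm along and 1 mm across from my estimate of the belt's middle, within 0.2° of its length, and at rest.
- **Bystanders:** The tin, offcut and glue bottle had shifted less than 0.1 pixel in the top view.

**Disagreement:** contact came about 4 mm higher than my two-view estimate of the belt height. I put that down to the belt edge I measured sitting below the surface, and to calibration error. I relied on the flush feel and did not settle the difference. I estimated the belt's middle along its length from its rounded ends, so that figure is good to roughly 8 mm.

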